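# Gather the small ewer's parts into the repair tray

### The job

Gather what is needed to mend the small ewer into the divided tray: the small lid, knob up, in the biggest compartment; the bottle neck, still standing, in the medium one beside it; the S-bent spout lying flat along the long one; and the short flat-capped vial from the rack, standing upright in the smallest one. Each thing must stand or lie fully on the floor of its own compartment. Leave the large lid, the straight spout and the two tall vials where they are.

Things in the scene. Friction and masses are not known exactly. Their poses are not given: they have to be found in the camera images.
- tray: Plywood tray, fixed, any yaw, 164 (x) by 178 (y) mm, walls and dividers 4 mm thick, 14 mm high, floor 4 mm thick. Origin under its centre. Inner size of the 4 compartments along tray x by y, and centre in tray x, y (mm): biggest 90 x 90 at (-33, -40); medium 90 x 76 at (-33, 47); long 62 x 118 (length along y) at (47, -26); smallest 62 x 48 at (47, 61).
- rack: Pale wooden block, fixed, 60 (x) by 120 (y) by 34 mm high, origin under its centre. Three holes in a row along its y at -34, 0, 34 mm, 21 mm wide, 24 mm deep (bottom 10 mm above the bench), a loose vial in each. The vials stand 16 mm apart, too close for a finger between; the free room is on both sides of the row (along rack x).
- small_lid: Small white porcelain lid with blue rings, knob up: disc 64 mm across, 8 mm thick, on it a step 44 mm across up to 12 mm height; in the middle a straight round knob 16 mm across from 12 to 46 mm height, to grip. Origin at the centre of the underside, z up. About 70 g.
- large_lid: Look-alike that stays: the same lid but 88 mm across, with the same knob (16 mm across, 46 mm high in all). Origin at the centre of the underside, z up.
- bent_spout: White square-sectioned porcelain spout bent like a flat S, lying flat: 26 mm high, about 92 mm long and 44 mm wide over all. Middle part 34 mm long (x), 24 mm wide (y), to grip across y; the ends turn off by 21 degrees to left (at +x) and right (at -x). Origin under the middle part's centre, x along the middle part, z up. About 80 g.
- straight_spout: Look-alike that stays: a straight square-sectioned porcelain spout, 100 mm long (x), 24 mm wide, 26 mm high, lying flat. Origin under its centre.
- neck: White porcelain neck of a bottle, an open tube standing mouth down, 42 mm high, with two blue bands: 48 mm across outside (wall 5 mm), flared lip 54 mm across in the lowest 8 mm. Origin at the centre of its lower end, z up along the tube. About 90 g.
- short_vial: The short glass vial, 18 mm across, 62 mm high, its top 16 mm a flat black cap as wide as the vial. Stands in one hole of the rack (which one varies), its top 72 mm above the bench. Origin at the centre of its bottom, z up. About 25 g.
- tall_vial_1: Look-alike that stays in the rack: tall glass vial, 18 mm across, 82 mm high, with a pointed black dropper tip. Top 92 mm above the bench. Origin at the centre of its bottom, z up.
- tall_vial_2: Look-alike that stays in the rack: a second tall vial, the same as the first.

How it is judged:
By the outcome, as a careful person would: the job done as asked, in the order asked, and still so for the second after the job is handed in, with the robot touching nothing.
It also fails if it takes over 120 s, if anything falls off the work surface, if the arm or the gripper's body presses on something with over 40 N, if the wrist force passes 120 N, or if a joint passes its speed limit or range.

### The arm

A 6-joint arm with a two-finger parallel gripper is mounted at the origin on the work surface. World frame = base frame: x ahead of the robot, y to its left, z up, the work surface at z = 0. Lengths are in m, angles in rad, forces in N, time in s.
With the tool pointing down it reaches from about 0.375 to 0.9 m from the base axis. Payload 3.1 kg.
Tool frame: the origin (TCP) lies between the finger pads; the fingertips stand 11 mm ahead of it and the grasp point (between the pads) lies 8 mm behind it; z points along the fingers, y is the line along which they close (so a half turn about z gives the same grasp; the last joint's range is limited). The gripper opens to 87 mm and grips with 3 to 60 N. Pads are 19 mm wide; open, the fingers measure 117 mm over their backs; the gripper's body (75 mm by 190 mm) begins 51 mm behind the grasp point.
Start: joints at [-1.389, 0.527, 1.433, -0, 1.181, -0.178], TCP at [0.221, -0.585, 0.234] pointing down, gripper open.
Joint ranges: [-3.08, 3.08], [-0.75, 2.2], [0.22, 2.44], [-1.43, 4.57], [0, 2.65], [-2.85, 2.85]. Speed limits (rad/s): [2.79, 2.79, 3.14, 3.14, 3.14, 3.14].

### API

Orientations are given as a unit quaternion [x, y, z, w].
In Python, from rig import get_obs, camera, hand_in gives the robot as it stands.
- The arm moves only by the shell command python3 -m pendant 'ROWS' [FORCE]. ROWS is JSON, a list that holds one entry, the list of rows, each a list of 7 numbers: the shift along the tool's x, y, z in m, then the turn, a rotation vector about the tool's x, y, z in degrees, then the opening, from 0 (shut) to 1 (fully open). In form: [[[x, y, z, ax, ay, az, fingers], ...]]. A call has exactly 5 rows; each row shifts and turns the commanded pose from where the row before left it, along the tool's axes as they then stand; what a row does not reach is not made up. A row lasts 1/8 s, in which the tool goes at most 62.5 mm and 10.7 degrees, less where a joint would pass 70% of its speed; a pose out of reach is approached as far as the arm can. A call with a gripper value outside its range is refused whole. The fingers move at their own pace and stop on an object; FORCE is the grip in N (left out, the last holds). Time passes only in rows, so rows that do not move let the fingers close, or fill a call up. It gives the time, the measured TCP pose, the force, the opening and the grip force at its end, in the units of the state.
- get_obs(): the state, without advancing time (a new reading comes with each control period).
- camera(name): name is "scene" or "top" or "wrist"; returns a dict with "img" (384x512x3 uint8, red, green, blue), "intrinsics" (3x3 intrinsics, pixels), "k1" (the pictures are not rectified: a ray, as slopes to the right and down, at radius r is drawn at 1 + k1 r^2 times it, then the intrinsics apply), "R" (3x3) and "t" (3): a world point X has camera coordinates R X + t; the wrist camera has in their place "T_tool_cam" (4x4, takes a point from camera to tool coordinates, whose origin is the TCP and whose axes are the flange's). Camera axes: x right, y down, z forward; pixel columns grow to the right and rows downward; lengths in m; the calibration is good to about 2 mm. A picture is of the moment at which its call begins: read the wrist's pose just before it. There is no depth.
- hand_in(): hands the job in; it is judged then, once.
The state is a dict: "time": time; "q": joint angles; "joint_velocities": joint speeds; "joint_torque": joint torques, N m; "position": TCP position; "tool_rot": TCP orientation; "ft_force": force on the tool from outside, world axes, zero at the start; "moment": the same for the moment, N m; "grip_width": finger opening in m; "grip_force": force on a finger pad.
Only numpy, scipy, OpenCV 4.12 (cv2) and the standard library are available. Lean on these libraries where they do the work, as an engineer would, in place of code of your own. Each camera call takes 0.05 s, during which the arm holds its last target. There are 200 camera calls.

## Working session

There is one attempt and no reset: what is moved stays moved. The work goes in short steps, Python scripts to look and compute and a shell command to move; the robot and the scene stay as the last step left them, time stands still between calls to the robot, and variables do not carry over. Pictures are saved under pics/ and viewed, at most 14 in all, crops included, and the job is handed in when it is done.

```bash
mkdir -p pics
python3 - <<'E'
from rig import get_obs,camera
import cv2,pickle
o=get_obs();print(o)
d={}
for n in("top","scene"):
    c=camera(n);d[n]=c;cv2.imwrite(f"pics/{n}0.png",c["img"][:,:,::-1]);print(n,c["intrinsics"],c["k1"],c.get("R"),c.get("t"))
pickle.dump(d,open("cams.pkl","wb"))
E
ls
```

```text
{'time': 0.0, 'q': array([-1.38849893e+00,  5.28460642e-01,  1.43389370e+00, -3.74986454e-05,
        1.18137542e+00, -1.78554204e-01]), 'joint_velocities': array([-1.38784944e-03, -1.39444300e-03,  2.01287602e-03,  6.49575218e-04,
        3.30676512e-05, -9.95375758e-04]), 'joint_torque': array([ 1.69291252e-04, -4.40045285e+01, -1.76594263e+01,  6.32893690e-02,
        5.82353398e-02, -1.58233565e-04]), 'position': array([ 0.22052644, -0.58405231,  0.23257773]), 'tool_rot': array([ 9.83765530e-01,  1.79455399e-01, -1.93378011e-05, -1.06852003e-03]), 'ft_force': array([0.13893823, 0.55181427, 0.0574778 ]), 'moment': array([-0.00983784,  0.00712002, -0.00683911]), 'grip_force': 0.0, 'grip_width': 0.08692229224843682}
top [[384.80092812   0.         258.04527778]
 [  0.         384.80092812 194.91936844]
 [  0.           0.           1.        ]] -0.12698877825343868 [[ 0.02723268 -0.99948959  0.01670139]
 [-0.98740553 -0.02950073 -0.15543499]
 [ 0.15584836 -0.01225813 -0.98770493]] [0.0145413  0.54620685 0.88737205]
scene [[404.4868275    0.         253.48561891]
 [  0.         404.4868275  185.91011395]
 [  0.           0.           1.        ]] 0.045125007107877146 [[-0.76637158  0.64226027  0.01327912]
 [ 0.53007556  0.64391524 -0.55171829]
 [-0.36289737 -0.41578229 -0.83392481]] [ 0.38856898 -0.29052325  1.12024675]
cams.pkl
pics
```

View pics/top0.png

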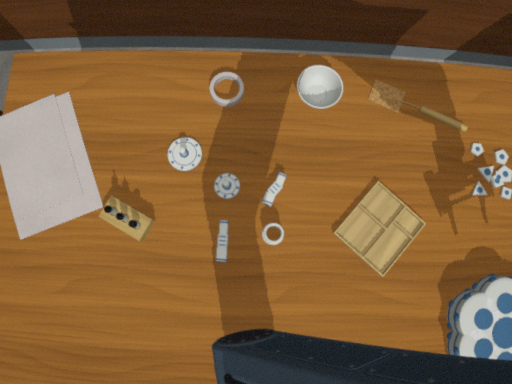

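View pics/scene0.png

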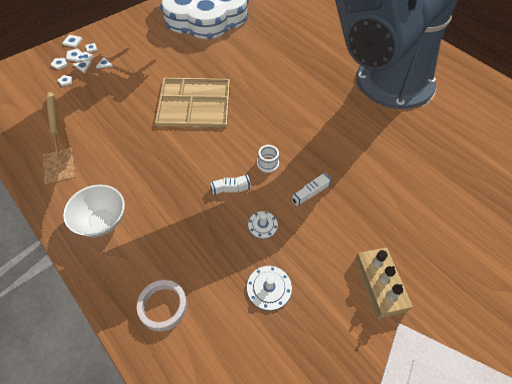

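The top view shows the rack at (125,217), the large lid at (185,154), the small lid at (227,185), the bent spout at (274,189), the straight spout at (222,241), the neck at (273,233) and the tray at (380,228). I'll enlarge it for exact pixels.

```bash
cat > h.py <<'E'
import numpy as np,cv2,pickle
from scipy.spatial.transform import Rotation as Ro
C=pickle.load(open("cams.pkl","rb"))
def px2w(c,uv,z,Rcw=None,tcw=None):
    "pixel -> world xy at height z (R,t: world->cam)"
    R=c["R"] if Rcw is None else Rcw; t=c["t"] if tcw is None else tcw
    D=np.array([c["k1"],0,0,0,0.])
    p=cv2.undistortPoints(np.array([[uv]],float),c["intrinsics"],D)[0,0]
    o=-R.T@t; d=R.T@np.array([p[0],p[1],1]); return o+d*(z-o[2])/d[2]
def w2px(c,X,R=None,t=None):
    R=c["R"] if R is None else R; t=c["t"] if t is None else t
    X=np.atleast_2d(np.array(X,float))
    return cv2.projectPoints(X,cv2.Rodrigues(np.array(R))[0],np.array(t,float),c["intrinsics"],np.array([c["k1"],0,0,0,0.]))[0][:,0]
def wristRt(c,o):
    T=np.eye(4);T[:3,:3]=Ro.from_quat(o["tool_rot"]).as_matrix();T[:3,3]=o["position"]
    M=np.linalg.inv(T@np.array(c["T_tool_cam"])); return M[:3,:3],M[:3,3]
E
python3 - <<'E'
from h import *
t=C["top"]["img"][:,:,::-1];s=C["scene"]["img"][:,:,::-1]
def crop(i,x,y,w,h,k):
    im=cv2.resize(i[y:y+h,x:x+w],None,fx=k,fy=k,interpolation=cv2.INTER_CUBIC).copy()
    for a in range(0,w,10): cv2.line(im,(a*k,0),(a*k,6 if (x+a)%50 else 14),(0,0,255),1)
    for a in range(0,h,10): cv2.line(im,(0,a*k),(6 if (y+a)%50 else 14,a*k),(0,0,255),1)
    return im
A=crop(t,200,160,100,110,4);B=crop(t,330,175,100,110,4)
cv2.imwrite("pics/a.png",np.hstack([A,B]))
A=crop(t,90,180,70,70,5);B=crop(s,350,240,70,80,5)
A=cv2.copyMakeBorder(A,0,50,0,0,cv2.BORDER_CONSTANT)
cv2.imwrite("pics/b.png",np.hstack([A,B]))
E
```

```text
(no output)
```

View pics/a.png

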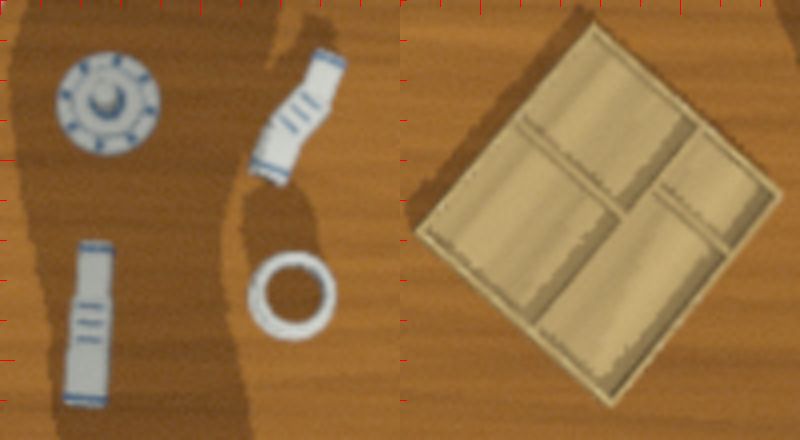

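View pics/b.png

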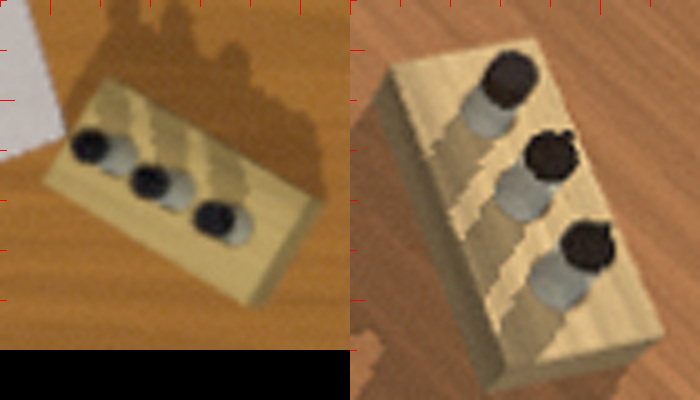

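The scene view shows a plain flat cap on the vial at (380,256), nearest the robot. The other two show points. I'll fit the positions.

```bash
cat >> h.py <<'E'
from scipy.optimize import least_squares
def fit(obs,model,z,x0):
    "obs: list of (cam R t, uv); model xy pts; pose x,y,yaw by reprojection"
    def f(p):
        c,s=np.cos(p[2]),np.sin(p[2]);r=[]
        for (cm,R,t),uv in obs:
            X=np.array([[p[0]+c*a-s*b,p[1]+s*a+c*b,z] for a,b in model])
            r.append((w2px(cm,X,R,t)-np.array(uv)).ravel())
        return np.concatenate(r)
    s=least_squares(f,x0); return s.x,np.sqrt(np.mean(s.fun**2))
E
python3 - <<'E'
from h import *
T=C["top"];S=C["scene"]
k=lambda u,v,x0=200,y0=160:(u/4+x0,v/4+y0)
print("cam",-T["R"].T@T["t"],-S["R"].T@S["t"])
def yaw(a,b):d=b-a;return np.arctan2(d[1],d[0])
# tray corners: left(-x,-y) top(-x,+y) right(+x,+y) bottom(+x,-y)
uv=[(333.75,232.75),(378.25,180.5),(425.5,223.75),(383,276.25)]
W=[px2w(T,u,.014) for u in uv];m=[(-.082,-.089),(-.082,.089),(.082,.089),(.082,-.089)]
p,e=fit([((T,T["R"],T["t"]),uv)],m,.014,[*np.mean(W,0)[:2],yaw(W[0],W[3])]);print("tray",p,np.degrees(p[2]),e)
for n,a in dict(big=(-33,-40),med=(-33,47),long=(47,-26),small=(47,61)).items():
    c,s=np.cos(p[2]),np.sin(p[2]);a=np.array(a)/1e3;print(n,p[:2]+[c*a[0]-s*a[1],s*a[0]+c*a[1]])
print("lid disc",px2w(T,k(108,104),.008),"knob",px2w(T,k(105,97),.046))
print("scene lid knob",px2w(S,(263,214.5),.046))
print("neck top",px2w(T,k(292,295),.042))
a=px2w(T,k(333,57),.026);b=px2w(T,k(268,175),.026);c=px2w(T,k(299,115),.026)
print("bent ends",a,b,"mid",c, np.degrees(yaw(b,a)),np.linalg.norm(a-b))
for u in [(90,146),(150,182),(215,219)]: print("vial top~",px2w(T,(u[0]/5+90,u[1]/5+180),.07))
for u in [(511,80),(552,157),(589,247)]: print("vial scene~",px2w(S,((u[0]-350)/5+350,u[1]/5+240),.068))
for u in [(108,78),(322,203),(255,305),(45,180)]: print("rack",px2w(T,(u[0]/5+90,u[1]/5+180),.034 if u[0]!=255 else 0))
E
```

```text
cam [0.40063619 0.0415249  0.96111855] [0.8583221  0.40328868 0.76875472]
tray [ 0.47545091 -0.27995755 -2.28044057] -130.65962000674807 0.3294298873446907
big [ 0.46660877 -0.2288614 ]
med [ 0.53260642 -0.28554746]
long [ 0.42510397 -0.29867079]
small [ 0.49110162 -0.35535685]
lid disc [0.57140106 0.10839305 0.008     ] knob [0.56883415 0.10771322 0.046     ]
scene lid knob [0.57383996 0.1091034  0.046     ]
neck top [ 0.45299122 -0.0081001   0.042     ]
bent ends [ 0.60206493 -0.03131434  0.026     ] [0.52692462 0.00736448 0.026     ] mid [ 0.56483349 -0.01089374  0.026     ] -27.237353750895046 0.08451104917318655
vial top~ [0.49650281 0.38401521 0.07      ]
vial top~ [0.48046141 0.35344442 0.07      ]
vial top~ [0.46417832 0.32089129 0.07      ]
vial scene~ [0.46880813 0.32625046 0.068     ]
vial scene~ [0.48080349 0.35526656 0.068     ]
vial scene~ [0.49714225 0.38505011 0.068     ]
rack [0.5344198  0.39157868 0.034     ]
rack [0.47634077 0.27977183 0.034     ]
rack [0.42678926 0.31937071 0.        ]
rack [0.48281842 0.41937741 0.034     ]
```

```bash
cat >> h.py <<'E'
def plan(x,y,z,yaw=None,n=None):
    "print rows (mm) from the measured pose; yaw = world angle (deg) of tool x, taken mod 180 on request"
    from rig import get_obs
    o=get_obs();R=Ro.from_quat(o["tool_rot"]).as_matrix();y0=np.degrees(np.arctan2(R[1,0],R[0,0]))
    d=np.array([x,y,z])-o["position"];dy=0 if yaw is None else (yaw-y0+180)%360-180
    n=n or max(1,int(np.ceil(max(np.linalg.norm(d)/.06,abs(dy)/10))))
    dn=R.T@[0,0,-1];tilt=np.degrees(np.cross([0,0,1],dn))
    print("t%.1f pos"%o["time"],o["position"].round(4),"yaw %.1f"%y0,"tilt fix",tilt.round(2),"w",round(o["grip_width"],4),"F",round(o["grip_force"],1),o["ft_force"].round(1))
    print("total tool d mm",(R.T@d*1e3).round(1),"turn z",round(-dy,1),"rows",n)
    if dy and n>1:
        for i in range(n):
            a=np.radians(y0+dy*i/n);r=np.array([[np.cos(a),np.sin(a),0],[np.sin(a),-np.cos(a),0],[0,0,-1]]);print((r.T@d/n*1e3).round(1),round(-dy/n,2))
E
python3 - <<'E'
from h import *
plan(.53,.06,.2)
E
```

```text
t0.1 pos [ 0.2205 -0.5841  0.2327] yaw 20.7 tilt fix [-0.11 -0.02  0.  ] w 0.087 F 0.0 [-0.9  0.9 -0.1]
total tool d mm [ 516.9 -493.4   33.8] turn z 0 rows 12
```

```bash
for i in 1 2 3; do python3 -m pendant '[[[0.0345,-0.0329,0.0023,0,0,0,1],[0.0345,-0.0329,0.0023,0,0,0,1],[0.0345,-0.0329,0.0023,0,0,0,1],[0.0345,-0.0329,0.0023,0,0,0,1],[0.0345,-0.0329,0.0023,0,0,0,1]]]'; done
python3 -m pendant '[[[0,0,0,0,0,0,1],[0,0,0,0,0,0,1],[0,0,0,0,0,0,1],[0,0,0,0,0,0,1],[0,0,0,0,0,0,1]]]'
cat >> h.py <<'E'
def snap(name):
    from rig import get_obs,camera
    o=get_obs();c=camera("wrist");c["Rt"]=wristRt(c,o);c["o"]=o
    pickle.dump(c,open(f"{name}.pkl","wb"));cv2.imwrite(f"pics/{name}.png",c["img"][:,:,::-1]);return c
E
python3 - <<'E'
from h import *
c=snap("w1");print(c["T_tool_cam"],c["intrinsics"],c["k1"]);plan(.57,.108,.1)
for X in ([.571,.108,.046],[.565,-.011,.026],[.453,-.008,.042]): print(w2px(c,X,*c["Rt"]))
E
```

```text
time: 0.72
position: [0.3243, -0.3683, 0.2217]
tool_rot: [0.984, 0.179, -0.0, -0.0]
ft_force: [0.7, 0.2, -0.1]
grip_width: 0.0867
grip_force: 0.0
time: 1.35
position: [0.4277, -0.1536, 0.2103]
tool_rot: [0.984, 0.179, -0.0, -0.0]
ft_force: [0.5, -0.3, 0.0]
grip_width: 0.0869
grip_force: 0.0
time: 1.98
position: [0.5309, 0.0612, 0.1987]
tool_rot: [0.984, 0.18, -0.0, -0.0]
ft_force: [0.7, -0.1, -0.4]
grip_width: 0.0872
grip_force: 0.0
time: 2.6
position: [0.5305, 0.059, 0.1992]
tool_rot: [0.984, 0.179, 0.0, 0.0]
ft_force: [-0.1, 0.2, -0.2]
grip_width: 0.0868
grip_force: 0.0
[[ 2.55911557e-04 -9.66252070e-01 -2.57598275e-01  7.01612591e-02]
 [ 9.99999684e-01  4.41059415e-04 -6.60963648e-04 -7.35737795e-04]
 [ 7.52273638e-04 -2.57598025e-01  9.66251878e-01 -1.51098708e-01]
 [ 0.00000000e+00  0.00000000e+00  0.00000000e+00  1.00000000e+00]] [[274.84605104   0.         258.08054153]
 [  0.         274.84605104 188.34224374]
 [  0.           0.           1.        ]] -0.0009738408149815209
t2.6 pos [0.5306 0.0591 0.1992] yaw 20.6 tilt fix [ 0. -0.  0.] w 0.0866 F 0.0 [0.3 0.9 0.6]
total tool d mm [ 54.1 -31.9  99.2] turn z 0 rows 2
[[229.7421962  129.40809338]]
[[323.64134137 169.06407703]]
[[287.38468273 253.91715215]]
```

View pics/w1.png

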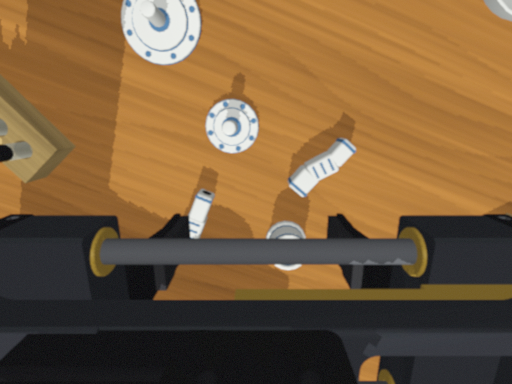

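The wrist picture shows the small lid at (232,126), the bent spout at (322,167), the neck at (288,245, partly hidden) and the large lid at (160,25). I'll fit silhouettes for accuracy.

```bash
cat >> h.py <<'E'
from scipy.optimize import minimize
def cyl(r,z0,z1):
    a=np.linspace(0,2*np.pi,48,endpoint=False);return np.array([[r*np.cos(t),r*np.sin(t),z] for t in a for z in(z0,z1)])
def box(x0,x1,hw,h,ang=0,piv=0):
    P=np.array([[x,y,z] for x in(x0,x1) for y in(-hw,hw) for z in(0,h)],float);c,s=np.cos(ang),np.sin(ang)
    Q=P.copy();Q[:,0]=piv+c*P[:,0]-s*P[:,1];Q[:,1]=s*P[:,0]+c*P[:,1];return Q
LID=[cyl(.032,0,.008),cyl(.022,.008,.012),cyl(.008,.012,.046)]
NECK=[cyl(.024,.008,.042),cyl(.027,0,.008)]
a21=np.radians(21)
BENT=[box(-.017,.017,.012,.026),box(0,.028,.012,.026,a21,.017),box(-.028,0,.012,.026,a21,-.017)]
def sil(parts,p,cm,R,t,win,k=4):
    x0,y0,w,h=win;m=np.zeros((h*k,w*k),np.uint8);c,s=np.cos(p[2]),np.sin(p[2])
    for P in parts:
        X=np.c_[p[0]+c*P[:,0]-s*P[:,1],p[1]+s*P[:,0]+c*P[:,1],P[:,2]+(p[3] if len(p)>3 else 0)]
        q=(w2px(cm,X,R,t)-[x0,y0]+.5)*k*16
        cv2.fillConvexPoly(m,cv2.convexHull(np.round(q).astype(np.int32)),255,cv2.LINE_8,4)
    return cv2.resize(m,(w,h),interpolation=cv2.INTER_AREA)/255.
def white(img,win):
    x0,y0,w,h=win;i=img[y0:y0+h,x0:x0+w].astype(int)
    r,b=i[...,0],i[...,2];return ((r-b<.30*r)).astype(float)*(r>60)  # wood: blue far below red
def sfit(parts,views,p0,dofs=(0,1,2),z=0):
    "views: (cam,R,t,win[,fill])"
    M=[white(v[0]["img"],v[3]) for v in views]
    p0=np.array([*p0,z],float);sc=np.array([.004,.004,.08,.004])
    def f(d):
        p=p0.copy();p[list(dofs)]+=d*sc[list(dofs)]
        return sum(np.abs(sil(parts,p,*v)-m).sum()/m.sum() for v,m in zip(views,M))
    best=min((minimize(f,np.r_[s],method="Nelder-Mead",options=dict(xatol=.01,fatol=1e-4,initial_simplex=np.vstack([s,s+np.eye(len(dofs))]))) for s in (np.zeros(len(dofs)),-np.ones(len(dofs))*.6)),key=lambda r:r.fun)
    p=p0.copy();p[list(dofs)]+=best.x*sc[list(dofs)];return p,best.fun/len(views)
E
python3 - <<'E'
from h import *
w=pickle.load(open("w1.pkl","rb"));T=C["top"];S=C["scene"]
V=lambda c,win:(c,*(c["Rt"] if "Rt" in c else (c["R"],c["t"])),win)
def run(n,parts,vs,p0,dofs):
    for v in vs: print(n,*[x.round(4) if hasattr(x,'round') else x for x in sfit(parts,[v],p0,dofs)])
    p,e=sfit(parts,vs,p0,dofs);print(n,"joint",p.round(4),np.degrees(p[2]).round(1),round(e,3))
run("lid",LID,[V(w,(198,90,70,70)),V(T,(208,166,38,38)),V(S,(242,205,42,38))],[.571,.108,0],(0,1))
run("bent",BENT,[V(w,(280,130,85,75)),V(T,(258,167,33,43)),V(S,(205,168,50,34))],[.565,-.011,np.radians(-48)],(0,1,2))
run("neck",NECK,[V(T,(258,219,30,30)),V(S,(252,140,32,36))],[.453,-.008,0],(0,1))
E
```

```text
lid [0.5724 0.1102 0.     0.    ] 0.0365
lid [0.5735 0.1104 0.     0.    ] 0.0428
lid [0.5738 0.1093 0.     0.    ] 0.065
lid joint [0.5734 0.1099 0.     0.    ] 0.0 0.058
bent [ 0.5657 -0.0095 -0.6798  0.    ] 0.117
bent [ 0.5672 -0.0098 -0.688   0.    ] 0.1057
bent [ 0.5679 -0.0106 -0.6979  0.    ] 0.1629
bent joint [ 0.5667 -0.0097 -0.6816  0.    ] -39.1 0.134
neck [ 0.456  -0.0086  0.      0.    ] 0.649
neck [ 0.4569 -0.0089  0.      0.    ] 0.0702
neck joint [ 0.4561 -0.0086  0.      0.    ] 0.0 0.365
```

```bash
python3 -m pendant '[[[0.0288,-0.0162,0.02,0,0,0,0.7],[0.0287,-0.0162,0.02,0,0,0,0.7],[0,0,0.03,0,0,0,0.5],[0,0,0.03,0,0,0,0.5],[0,0,0.02,0,0,0,0.5]]]' 10 >/dev/null
python3 -m pendant '[[[0,0,0,0,0,0,0.5],[0,0,0,0,0,0,0.5],[0,0,0,0,0,0,0.5],[0,0,0,0,0,0,0.5],[0,0,0,0,0,0,0.5]]]' 10
python3 -c "
from h import *
plan(.5732,.1098,.030)"
```

```text
time: 3.9
position: [0.5732, 0.1103, 0.0796]
tool_rot: [0.984, 0.179, 0.0, 0.0]
ft_force: [0.3, -0.1, 0.4]
grip_width: 0.0434
grip_force: 0.0
t3.9 pos [0.5732 0.1103 0.0796] yaw 20.7 tilt fix [ 0.02 -0.05  0.  ] w 0.0434 F 0.0 [ 0.3 -0.1  0.4]
total tool d mm [-0.3  0.4 49.6] turn z 0 rows 1
```

```bash
python3 -m pendant '[[[0,0,0.025,0,0,0,0.5],[0,0,0.0245,0,0,0,0.5],[0,0,0,0,0,0,0.5],[0,0,0,0,0,0,0],[0,0,0,0,0,0,0]]]' 20
python3 -m pendant '[[[0,0,0,0,0,0,0],[0,0,0,0,0,0,0],[0,0,0,0,0,0,0],[0,0,-0.015,0,0,0,0],[0,0,-0.015,0,0,0,0]]]' 20
python3 -m pendant '[[[0,0,-0.03,0,0,0,0],[0,0,-0.03,0,0,0,0],[0,0,-0.02,0,0,0,0],[0,0,0,0,0,0,0],[0,0,0,0,0,0,0]]]' 20
python3 -c "
from h import *
plan(.4666,-.2289,.110)"
```

```text
time: 4.53
position: [0.5738, 0.1103, 0.0306]
tool_rot: [0.984, 0.179, 0.001, 0.0]
ft_force: [0.0, 0.1, 0.3]
grip_width: 0.031
grip_force: 0.0
time: 5.15
position: [0.5728, 0.1103, 0.0603]
tool_rot: [0.984, 0.179, -0.0, -0.0]
ft_force: [0.7, 0.0, -0.5]
grip_width: 0.0153
grip_force: 20.0
time: 5.78
position: [0.5724, 0.1103, 0.1393]
tool_rot: [0.984, 0.179, -0.0, -0.0]
ft_force: [-0.5, 0.7, -1.0]
grip_width: 0.0152
grip_force: 20.0
t5.8 pos [0.5724 0.1103 0.1393] yaw 20.7 tilt fix [-0.02  0.04  0.  ] w 0.0152 F 20.0 [-0.5  0.7 -1. ]
total tool d mm [-218.7  280.    29.4] turn z 0 rows 6
```

```bash
for i in 1 2; do python3 -m pendant '[[[-0.0219,0.028,0.003,0,0,0,0],[-0.0219,0.028,0.003,0,0,0,0],[-0.0219,0.028,0.003,0,0,0,0],[-0.0219,0.028,0.003,0,0,0,0],[-0.0219,0.028,0.003,0,0,0,0]]]' >/dev/null; done
python3 -m pendant '[[[0,0,0.02,0,0,0,0],[0,0,0,0,0,0,0],[0,0,0,0,0,0,0],[0,0,0,0,0,0,0],[0,0,0,0,0,0,0]]]'
python3 - <<'E'
from h import *
plan(.4666,-.2289,.035)
c=snap("w2")
from rig import camera
S=camera("scene");C["scene2"]=S;pickle.dump(C,open("cams.pkl","wb"))
x,y,w,h=(130,60,130,85)
p=np.array([.4755,-.27996,-2.2804])
m=[(-.082,-.089),(-.082,.089),(.082,.089),(.082,-.089)];cc,s=np.cos(p[2]),np.sin(p[2])
X=[[p[0]+cc*a-s*b,p[1]+s*a+cc*b,.014] for a,b in m]
B=C["scene"]["img"][:,:,::-1][y:y+h,x:x+w];B=cv2.resize(B,None,fx=4,fy=4,interpolation=cv2.INTER_CUBIC)
for q in w2px(C["scene"],X): cv2.circle(B,tuple(int(v) for v in ((q-[x,y]+.5)*4)),4,(0,0,255),1)
A=c["img"][:,:,::-1].copy()
for q in w2px(c,X,*c["Rt"]): cv2.circle(A,tuple(int(v) for v in q),4,(0,0,255),1)
A=A[:260]
B=cv2.resize(B,(int(B.shape[1]*260/B.shape[0]),260))
cv2.imwrite("pics/c.png",np.hstack([A,B])[:,:800])
E
```

```text
time: 7.65
position: [0.4673, -0.2287, 0.09]
tool_rot: [0.984, 0.18, 0.0, 0.0]
ft_force: [-0.4, -0.7, -0.7]
grip_width: 0.0154
grip_force: 20.0
t7.7 pos [ 0.4673 -0.2287  0.09  ] yaw 20.7 tilt fix [ 0.04 -0.03  0.  ] w 0.0154 F 20.0 [-0.4 -0.7 -0.7]
total tool d mm [-0.8 -0.2 55. ] turn z 0 rows 1
```

View pics/c.png

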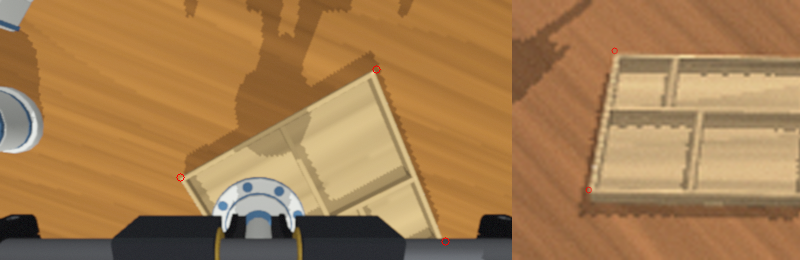

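The predicted tray corners match the wrist picture, with the lid held level over the biggest compartment. Next I set it down.

```bash
python3 -m pendant '[[[0,0,0.025,0,0,0,0],[0,0,0.02,0,0,0,0],[0,0,0.007,0,0,0,0],[0,0,0.003,0,0,0,0],[0,0,0.001,0,0,0,0]]]'
python3 -m pendant '[[[0,0,0,0,0,0,0],[0,0,0,0,0,0,0.5],[0,0,0,0,0,0,0.5],[0,0,0,0,0,0,0.5],[0,0,-0.02,0,0,0,0.5]]]'
python3 -m pendant '[[[0,0,-0.03,0,0,0,0.7],[0,0,-0.03,0,0,0,0.8],[0,0,-0.02,0,0,0,0.8],[0,0,0,0,0,0,0.8],[0,0,0,0,0,0,0.8]]]'
python3 -c "
from h import *
plan(.4563,-.0087,.130)
plan(.4563,-.0087,.130,-40.66)
plan(.4563,-.0087,.130,49.34)"
```

```text
time: 8.38
position: [0.4671, -0.229, 0.0342]
tool_rot: [0.984, 0.179, 0.0, 0.0]
ft_force: [-1.3, 0.6, 7.2]
grip_width: 0.0153
grip_force: 20.0
time: 9.0
position: [0.4661, -0.2284, 0.0527]
tool_rot: [0.984, 0.179, -0.001, -0.001]
ft_force: [0.9, -0.9, 0.1]
grip_width: 0.0414
grip_force: 0.0
time: 9.62
position: [0.4665, -0.2287, 0.1329]
tool_rot: [0.984, 0.179, -0.0, -0.0]
ft_force: [0.2, -0.2, -1.1]
grip_width: 0.0695
grip_force: 0.0
t9.6 pos [ 0.4665 -0.2287  0.1329] yaw 20.7 tilt fix [-0.06  0.04  0.  ] w 0.0695 F 0.0 [ 0.2 -0.2 -1.1]
total tool d mm [  68.1 -209.4    3.1] turn z 0 rows 4
t9.6 pos [ 0.4665 -0.2287  0.1329] yaw 20.7 tilt fix [-0.06  0.04  0.  ] w 0.0695 F 0.0 [ 0.2 -0.2 -1.1]
total tool d mm [  68.1 -209.4    3.1] turn z 61.3 rows 7
[  9.7 -29.9   0.4] 8.76
[  5.1 -31.    0.4] 8.76
[  0.3 -31.5   0.4] 8.76
[ -4.5 -31.1   0.4] 8.76
[ -9.2 -30.1   0.4] 8.76
[-13.7 -28.3   0.4] 8.76
[-17.8 -25.9   0.4] 8.76
t9.6 pos [ 0.4665 -0.2287  0.1329] yaw 20.7 tilt fix [-0.06  0.04  0.  ] w 0.0695 F 0.0 [ 0.2 -0.2 -1.1]
total tool d mm [  68.1 -209.4    3.1] turn z -28.7 rows 4
[ 17.  -52.4   0.7] -7.17
[ 23.4 -49.8   0.7] -7.17
[ 29.5 -46.5   0.7] -7.17
[ 35.  -42.5   0.7] -7.17
```

```bash
python3 -m pendant '[[[0.0097,-0.0299,0,0,0,8.76,0.9],[0.0051,-0.031,0,0,0,8.76,0.9],[0.0003,-0.0315,0,0,0,8.76,0.9],[-0.0045,-0.0311,0,0,0,8.76,0.9],[-0.0092,-0.0301,0,0,0,8.76,0.9]]]' >/dev/null
python3 -m pendant '[[[-0.0137,-0.0283,0,0,0,8.76,0.9],[-0.0178,-0.0259,0,0,0,8.76,0.9],[0,0,0.03,0,0,0,0.9],[0,0,0.01,0,0,0,0.9],[0,0,0,0,0,0,0.9]]]' >/dev/null
python3 - <<'E'
from h import *
plan(.4563,-.0087,.0255,-40.66,1)
w=snap("w3")
for n,P,p0,d in (("neck",NECK,[.456,-.0087,0],(0,1)),("bent",BENT,[.5667,-.0097,-.68],(0,1,2))): print(n,w2px(w,[*p0[:2],.02],*w["Rt"]))
E
```

```text
t10.9 pos [ 0.456  -0.0091  0.0924] yaw -40.7 tilt fix [ 0.08  0.17 -0.  ] w 0.0787 F 0.0 [-0.5 -0.5  0.2]
total tool d mm [ 0.1 -0.6 66.9] turn z -0.0 rows 1
neck [[257.96994007 199.58097762]]
bent [[165.35662153  94.77620073]]
```

```bash
python3 -m pendant '[[[0,-0.0005,0.03,0,0,0,0.9],[0,0,0.025,0,0,0,0.9],[0,0,0.012,0,0,0,0.9],[0,0,0,0,0,0,0.9],[0,0,0,0,0,0,0]]]' 20
python3 -m pendant '[[[0,0,0,0,0,0,0],[0,0,0,0,0,0,0],[0,0,0,0,0,0,0],[0,0,0,0,0,0,0],[0,0,0,0,0,0,0]]]'
python3 -m pendant '[[[0,0,-0.01,0,0,0,0],[0,0,-0.03,0,0,0,0],[0,0,-0.03,0,0,0,0],[0,0,-0.03,0,0,0,0],[0,0,0,0,0,0,0]]]'
python3 -c "
from h import *
plan(.5326,-.2855,.125)"
```

```text
time: 11.55
position: [0.4577, -0.0089, 0.0273]
tool_rot: [0.938, -0.347, 0.001, -0.0]
ft_force: [0.9, 0.6, 0.4]
grip_width: 0.0737
grip_force: 0.0
time: 12.18
position: [0.4573, -0.0088, 0.0269]
tool_rot: [0.938, -0.347, 0.0, -0.0]
ft_force: [-0.2, -0.7, 5.6]
grip_width: 0.0465
grip_force: 20.0
time: 12.8
position: [0.4585, -0.009, 0.1286]
tool_rot: [0.938, -0.347, 0.003, -0.0]
ft_force: [-0.0, 0.3, -1.0]
grip_width: 0.0462
grip_force: 20.0
t12.8 pos [ 0.4585 -0.009   0.1286] yaw -40.6 tilt fix [-0.13 -0.27  0.  ] w 0.0462 F 20.0 [-0.   0.3 -1. ]
total tool d mm [236.3 161.6   4.3] turn z 0 rows 5
```

```bash
python3 -m pendant '[[[0.0394,0.0269,0,0,0,0,0],[0.0394,0.0269,0,0,0,0,0],[0.0394,0.0269,0,0,0,0,0],[0.0394,0.0269,0,0,0,0,0],[0.0394,0.0269,0,0,0,0,0]]]' >/dev/null
python3 -m pendant '[[[0.0394,0.0269,0,0,0,0,0],[0,0,0.03,0,0,0,0],[0,0,0.018,0,0,0,0],[0,0,0,0,0,0,0],[0,0,0,0,0,0,0]]]'
python3 - <<'E'
from h import *
from rig import camera
plan(.5326,-.2855,.031,-40.66,1)
S=camera("scene")["img"][:,:,::-1]
cv2.imwrite("pics/s2.png",cv2.resize(S[30:180,110:270],None,fx=4,fy=4,interpolation=cv2.INTER_CUBIC))
E
```

```text
time: 14.05
position: [0.5315, -0.2845, 0.0787]
tool_rot: [0.938, -0.347, -0.0, -0.0]
ft_force: [-0.9, -0.1, -0.9]
grip_width: 0.0467
grip_force: 20.0
t14.1 pos [ 0.5315 -0.2845  0.0787] yaw -40.6 tilt fix [-0.    0.01  0.  ] w 0.0467 F 20.0 [-0.9 -0.1 -0.9]
total tool d mm [ 1.5  0.  47.7] turn z 0.1 rows 1
```

View pics/s2.png

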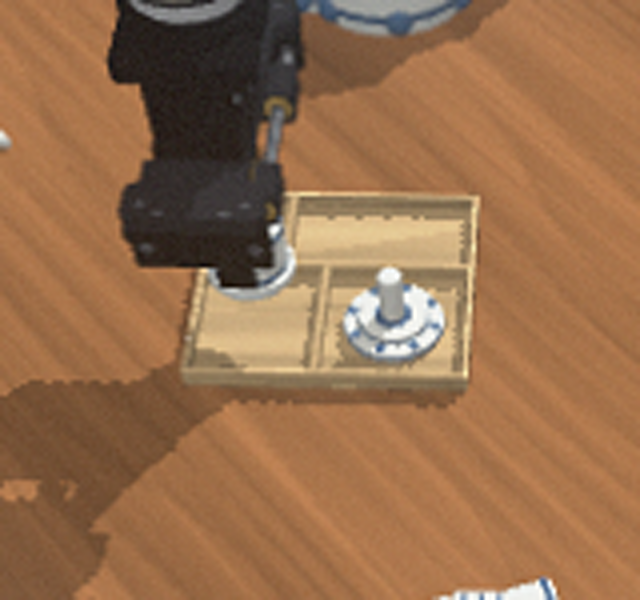

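The lid sits in the middle of its compartment (crop 393,320), and the neck (250,275) is held level over the medium one.

```bash
python3 -m pendant '[[[0.0015,0,0.025,0,0,0,0],[0,0,0.015,0,0,0,0],[0,0,0.004,0,0,0,0],[0,0,0.003,0,0,0,0],[0,0,0.001,0,0,0,0]]]'
python3 -m pendant '[[[0,0,0,0,0,0,0],[0,0,0,0,0,0,0],[0,0,0,0,0,0,0.75],[0,0,0,0,0,0,0.75],[0,0,0,0,0,0,0.75]]]'
python3 -c "
from h import *
plan(.5326,-.2855,.13)"
```

```text
time: 14.72
position: [0.5328, -0.2863, 0.0309]
tool_rot: [0.938, -0.347, 0.0, 0.0]
ft_force: [-0.1, -0.1, -0.9]
grip_width: 0.0469
grip_force: 20.0
time: 15.35
position: [0.5325, -0.2862, 0.0306]
tool_rot: [0.938, -0.347, 0.0, 0.0]
ft_force: [0.1, -0.1, 0.5]
grip_width: 0.0637
grip_force: 0.0
t15.3 pos [ 0.5325 -0.2862  0.0306] yaw -40.7 tilt fix [ 0.   -0.01  0.  ] w 0.0637 F 0.0 [ 0.1 -0.1  0.5]
total tool d mm [ -0.4  -0.6 -99.4] turn z 0 rows 2
```

```bash
python3 -m pendant '[[[0,0,-0.025,0,0,0,0.75],[0,0,-0.035,0,0,0,0.75],[0,0,-0.03,0,0,0,0.75],[0,0,0,0,0,0,0.6],[0,0,0,0,0,0,0.6]]]'
python3 -c "
from h import *
plan(.567,-.0098,.10,-39.1,6)"
```

```text
time: 15.98
position: [0.5319, -0.2857, 0.1198]
tool_rot: [0.938, -0.347, -0.001, -0.0]
ft_force: [0.3, -0.1, -0.1]
grip_width: 0.0554
grip_force: 0.0
t16.0 pos [ 0.5319 -0.2857  0.1198] yaw -40.6 tilt fix [ 0.    0.08 -0.  ] w 0.0554 F 0.0 [ 0.3 -0.1 -0.1]
total tool d mm [-153.1 -232.2   20. ] turn z -1.5 rows 6
[-25.5 -38.7   3.3] -0.26
[-25.3 -38.8   3.3] -0.26
[-25.2 -38.9   3.3] -0.26
[-25.  -39.    3.3] -0.26
[-24.8 -39.1   3.3] -0.26
[-24.6 -39.3   3.3] -0.26
```

```bash
python3 -m pendant '[[[-0.0255,-0.0387,0.0033,0,0,-0.26,0.5],[-0.0253,-0.0388,0.0033,0,0,-0.26,0.5],[-0.0252,-0.0389,0.0033,0,0,-0.26,0.5],[-0.025,-0.039,0.0033,0,0,-0.26,0.5],[-0.0248,-0.0391,0.0033,0,0,-0.26,0.5]]]' >/dev/null
python3 -m pendant '[[[-0.0246,-0.0393,0.0033,0,0,-0.26,0.5],[0,0,0.01,0,0,0,0.5],[0,0,0,0,0,0,0.5],[0,0,0,0,0,0,0.5],[0,0,0,0,0,0,0.5]]]'
python3 -c "
from h import *
plan(.567,-.0098,.022,-39.1,1)
snap('w4')
"
```

```text
time: 17.23
position: [0.5677, -0.0116, 0.0908]
tool_rot: [0.942, -0.335, 0.0, 0.0]
ft_force: [-0.3, -0.3, -0.1]
grip_width: 0.0436
grip_force: 0.0
t17.2 pos [ 0.5677 -0.0116  0.0908] yaw -39.2 tilt fix [-0.   -0.02  0.  ] w 0.0436 F 0.0 [-0.3 -0.3 -0.1]
total tool d mm [-1.7 -1.  68.8] turn z -0.1 rows 1
```

View pics/w4.png

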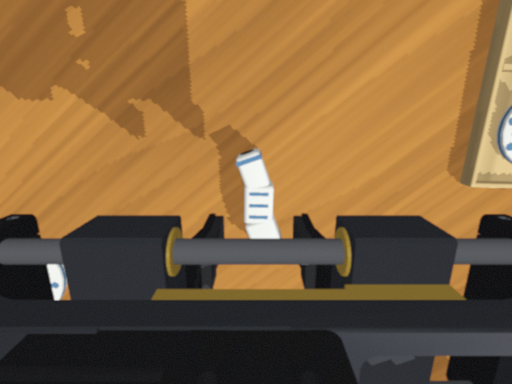

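The spout's middle part (259,205) stands straight between the fingers. I'll descend and grip it.

```bash
python3 -m pendant '[[[-0.0017,-0.001,0.03,0,0,0,0.5],[0,0,0.025,0,0,0,0.5],[0,0,0.0145,0,0,0,0.5],[0,0,0,0,0,0,0.5],[0,0,0,0,0,0,0]]]' 25
python3 -m pendant '[[[0,0,0,0,0,0,0],[0,0,0,0,0,0,0],[0,0,0,0,0,0,0],[0,0,0,0,0,0,0],[0,0,-0.01,0,0,0,0]]]'
python3 -m pendant '[[[0,0,-0.03,0,0,0,0],[0,0,-0.03,0,0,0,0],[0,0,-0.03,0,0,0,0],[0,0,0,0,0,0,0],[0,0,0,0,0,0,0]]]'
python3 -c "
from h import *
plan(.4251,-.2987,.12,-40.66,7)"
```

```text
time: 17.9
position: [0.5675, -0.0088, 0.0219]
tool_rot: [0.942, -0.335, 0.001, -0.0]
ft_force: [0.3, 0.1, -0.1]
grip_width: 0.0392
grip_force: 0.0
time: 18.52
position: [0.5662, -0.0083, 0.031]
tool_rot: [0.942, -0.335, -0.001, 0.0]
ft_force: [0.4, -0.1, -1.0]
grip_width: 0.0239
grip_force: 25.0
time: 19.15
position: [0.5662, -0.0083, 0.1207]
tool_rot: [0.942, -0.335, -0.001, 0.0]
ft_force: [0.5, -0.5, -0.6]
grip_width: 0.0236
grip_force: 25.0
t19.1 pos [ 0.5662 -0.0083  0.1207] yaw -39.1 tilt fix [ 0.03  0.07 -0.  ] w 0.0236 F 25.0 [ 0.5 -0.5 -0.6]
total tool d mm [ 73.6 314.3   0.8] turn z 1.6 rows 7
[10.5 44.9  0.1] 0.22
[10.7 44.9  0.1] 0.22
[10.9 44.8  0.1] 0.22
[11.  44.8  0.1] 0.22
[11.2 44.7  0.1] 0.22
[11.4 44.7  0.1] 0.22
[11.6 44.6  0.1] 0.22
```

```bash
python3 -m pendant '[[[0.0105,0.0449,0,0,0,0.22,0],[0.0107,0.0449,0,0,0,0.22,0],[0.0109,0.0448,0,0,0,0.22,0],[0.011,0.0448,0,0,0,0.22,0],[0.0112,0.0447,0,0,0,0.22,0]]]' >/dev/null
python3 -m pendant '[[[0.0114,0.0447,0,0,0,0.22,0],[0.0116,0.0446,0,0,0,0.22,0],[0,0,0.03,0,0,0,0],[0,0,0.01,0,0,0,0],[0,0,0,0,0,0,0]]]'
python3 -m pendant '[[[0,0,0,0,0,0,0],[0,0,0,0,0,0,0],[0,0,0,0,0,0,0],[0,0,0,0,0,0,0],[0,0,0,0,0,0,0]]]' >/dev/null
python3 - <<'E'
from h import *
from rig import camera
plan(.4251,-.2987,.026,-40.66,1)
c=camera("top");C["top2"]=c;pickle.dump(C,open("cams.pkl","wb"))
A=cv2.resize(c["img"][170:290,325:435,::-1],None,fx=5,fy=5,interpolation=cv2.INTER_CUBIC);cv2.imwrite("pics/t2.png",A)
E
```

```text
time: 20.4
position: [0.4251, -0.2975, 0.0798]
tool_rot: [0.938, -0.347, -0.002, -0.001]
ft_force: [0.3, -0.3, -0.4]
grip_width: 0.0236
grip_force: 25.0
t21.0 pos [ 0.426  -0.299   0.0814] yaw -40.6 tilt fix [ 0.   -0.02  0.  ] w 0.0238 F 25.0 [-0.4  0.4 -1.3]
total tool d mm [-0.9  0.4 55.4] turn z 0.0 rows 1
```

View pics/t2.png

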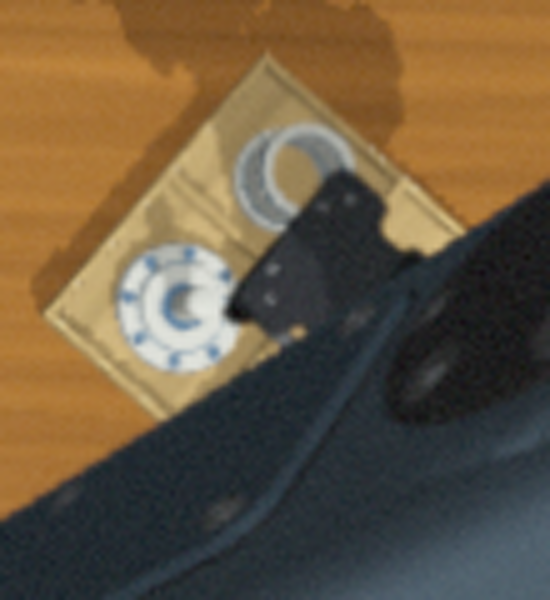

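The neck stands (its two offset circles at crop 275,178 and 312,163 are parallax), and the lid is in place. I'll lower the spout.

```bash
python3 -m pendant '[[[-0.0009,0.0003,0.025,0,0,0,0],[0,0,0.02,0,0,0,0],[0,0,0.007,0,0,0,0],[0,0,0.002,0,0,0,0],[0,0,0.001,0,0,0,0]]]'
python3 -m pendant '[[[0,0,0,0,0,0,0],[0,0,0,0,0,0,0],[0,0,0,0,0,0,0.34],[0,0,0,0,0,0,0.34],[0,0,0,0,0,0,0.34]]]'
python3 -m pendant '[[[0,0,-0.02,0,0,0,0.34],[0,0,-0.03,0,0,0,0.34],[0,0,-0.04,0,0,0,0.34],[0,0,-0.04,0,0,0,0.5],[0,0,0,0,0,0,0.5]]]'
python3 - <<'E'
from h import *
plan(.30,.36,.2,-27.3)
E
```

```text
time: 21.7
position: [0.4253, -0.2989, 0.0267]
tool_rot: [0.938, -0.347, 0.0, 0.0]
ft_force: [1.1, 0.0, -1.3]
grip_width: 0.0238
grip_force: 25.0
time: 22.32
position: [0.4251, -0.2986, 0.0263]
tool_rot: [0.938, -0.347, 0.0, 0.0]
ft_force: [0.9, -0.3, 0.6]
grip_width: 0.0297
grip_force: 0.0
time: 22.95
position: [0.4266, -0.3001, 0.1592]
tool_rot: [0.938, -0.347, 0.003, 0.002]
ft_force: [-0.9, -0.1, -0.6]
grip_width: 0.0402
grip_force: 0.0
t22.9 pos [ 0.4266 -0.3001  0.1592] yaw -40.6 tilt fix [ 0.05 -0.42  0.  ] w 0.0402 F 0.0 [-0.9 -0.1 -0.6]
total tool d mm [-525.5 -418.6  -45. ] turn z -13.3 rows 12
[-43.8 -34.9  -3.4] -1.11
[-43.1 -35.7  -3.4] -1.11
[-42.4 -36.6  -3.4] -1.11
[-41.7 -37.4  -3.4] -1.11
[-41.  -38.2  -3.4] -1.11
[-40.2 -39.   -3.4] -1.11
[-39.5 -39.7  -3.4] -1.11
[-38.7 -40.5  -3.4] -1.11
[-37.9 -41.2  -3.4] -1.11
[-37.1 -42.   -3.4] -1.11
[-36.3 -42.7  -3.4] -1.11
[-35.5 -43.4  -3.4] -1.11
```

Run:
```python
from h import *
plan(.42,.23,.19,62.7,13)
```

```text
t22.9 pos [ 0.4266 -0.3001  0.1592] yaw -40.6 tilt fix [ 0.05 -0.42  0.  ] w 0.0402 F 0.0 [-0.9 -0.1 -0.6]
total tool d mm [-349.9 -398.1  -33.7] turn z -103.3 rows 13
[-26.9 -30.6  -2.4] -7.95
[-22.4 -34.1  -2.4] -7.95
[-17.5 -36.8  -2.4] -7.95
[-12.3 -38.9  -2.4] -7.95
[ -6.8 -40.2  -2.4] -7.95
[ -1.1 -40.8  -2.4] -7.95
[  4.5 -40.5  -2.4] -7.95
[ 10.1 -39.5  -2.4] -7.95
[ 15.4 -37.7  -2.4] -7.95
[ 20.5 -35.2  -2.4] -7.95
[ 25.2 -32.1  -2.4] -7.95
[ 29.4 -28.3  -2.4] -7.95
[ 33.  -23.9  -2.4] -7.95
```

```bash
python3 -m pendant '[[[-0.0269,-0.0306,-0.0024,0,0,-7.95,0.5],[-0.0224,-0.0341,-0.0024,0,0,-7.95,0.5],[-0.0175,-0.0368,-0.0024,0,0,-7.95,0.5],[-0.0123,-0.0389,-0.0024,0,0,-7.95,0.5],[-0.0068,-0.0402,-0.0024,0,0,-7.95,0.5]]]' >/dev/null
python3 -m pendant '[[[-0.0011,-0.0408,-0.0024,0,0,-7.95,0.5],[0.0045,-0.0405,-0.0024,0,0,-7.95,0.5],[0.0101,-0.0395,-0.0024,0,0,-7.95,0.5],[0.0154,-0.0377,-0.0024,0,0,-7.95,0.5],[0.0205,-0.0352,-0.0024,0,0,-7.95,0.5]]]' >/dev/null
python3 -m pendant '[[[0.0252,-0.0321,-0.0024,0,0,-7.95,0.5],[0.0294,-0.0283,-0.0024,0,0,-7.95,0.5],[0.033,-0.0239,-0.0024,0,0,-7.95,0.5],[0,0,0,0,0,0,0.5],[0,0,0,0,0,0,0.5]]]'
python3 -m pendant '[[[0,0,0,0,0,0,0.5],[0,0,0,0,0,0,0.5],[0,0,0,0,0,0,0.5],[0,0,0,0,0,0,0.5],[0,0,0,0,0,0,0.5]]]' >/dev/null
python3 - <<'E'
from h import *
plan(.466,.323,.15,62.7,1)
c=snap("w5");A=c["img"][:,:,::-1];print(w2px(c,[[.466,.323,.072],[.4805,.3545,.092],[.497,.385,.092]],*c["Rt"]))
E
```

```text
time: 24.82
position: [0.4176, 0.2309, 0.1865]
tool_rot: [0.854, 0.52, -0.001, -0.0]
ft_force: [0.5, 0.7, 0.7]
grip_width: 0.043
grip_force: 0.0
t25.4 pos [0.4185 0.2313 0.1875] yaw 62.7 tilt fix [ 0. -0.  0.] w 0.0437 F 0.0 [-0.6  0.4 -1. ]
total tool d mm [103.3   0.2  37.5] turn z 0.0 rows 1
[[259.13798192  78.06132858]
 [257.33781701  28.76991232]
 [258.19687981 -21.28850056]]
```

View pics/w5.png

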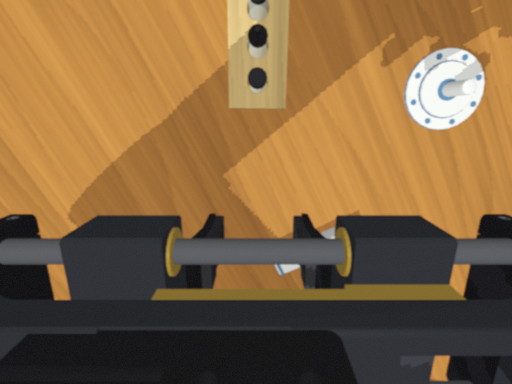

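The nearest vial's cap is at (257.5,78), where a short vial's 72 mm top should appear. A zoom should confirm it.

Run:
```python
from h import *
c=pickle.load(open("w5.pkl","rb"));A=c["img"][0:110,220:300,::-1]
A=cv2.resize(A,None,fx=5,fy=5,interpolation=cv2.INTER_CUBIC);A=np.clip(A.astype(float)*1.6,0,255).astype(np.uint8)
S=cv2.resize(C["scene"]["img"][240:310,360:415,::-1],None,fx=7,fy=7,interpolation=cv2.INTER_CUBIC);S=np.clip(S.astype(float)*1.6,0,255).astype(np.uint8)
A=A[:490];cv2.imwrite("pics/z.png",np.hstack([A,S[:490]]))
for z in (.072,): print(px2w(c,(257.5,78),z,*c["Rt"]))
```

```text
[0.46470342 0.32372717 0.072     ]
```

View pics/z.png

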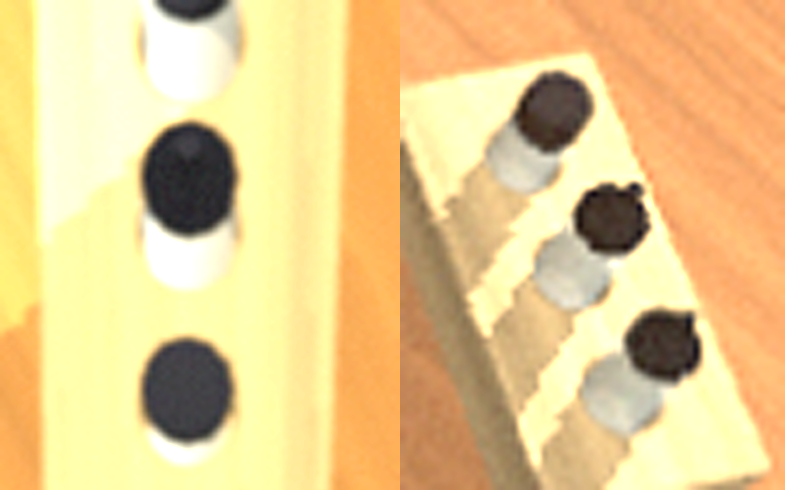

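Confirmed: the nearest vial has a plain flat cap, while the next shows a point and both tall caps show tips in the scene view.

```bash
python3 -m pendant '[[[0.0344,-0.0005,0.015,0,0,0,0.5],[0.0344,-0.0005,0.015,0,0,0,0.5],[0.0344,-0.0005,0.015,0,0,0,0.5],[0,0,0.0225,0,0,0,0.5],[0,0,0,0,0,0,0.5]]]' >/dev/null
python3 -m pendant '[[[0,0,0,0,0,0,0.5],[0,0,0,0,0,0,0.5],[0,0,0,0,0,0,0.5],[0,0,0,0,0,0,0.5],[0,0,0,0,0,0,0.5]]]' >/dev/null
python3 -c "
from h import *
plan(.4646,.3237,.050,62.7,1)"
```

```text
t26.8 pos [0.4645 0.3238 0.1202] yaw 62.7 tilt fix [ 0.01 -0.01  0.  ] w 0.0435 F 0.0 [-0.3 -1.   0.4]
total tool d mm [-0.   0.1 70.2] turn z 0.0 rows 1
```

```bash
python3 -m pendant '[[[0,0,0.03,0,0,0,0.5],[0,0,0.025,0,0,0,0.5],[0,0,0.015,0,0,0,0.5],[0,0,0,0,0,0,0.5],[0,0,0,0,0,0,0]]]' 12
python3 -m pendant '[[[0,0,0,0,0,0,0],[0,0,0,0,0,0,0],[0,0,0,0,0,0,0],[0,0,0,0,0,0,0],[0,0,0,0,0,0,0]]]'
python3 -m pendant '[[[0,0,-0.01,0,0,0,0],[0,0,-0.02,0,0,0,0],[0,0,-0.03,0,0,0,0],[0,0,-0.03,0,0,0,0],[0,0,-0.03,0,0,0,0]]]'
python3 -c "
from h import *
plan(.4911,-.3554,.17,62.7,1)"
```

```text
time: 27.38
position: [0.465, 0.3241, 0.0505]
tool_rot: [0.854, 0.52, 0.001, 0.0]
ft_force: [-0.9, 0.3, -0.1]
grip_width: 0.039
grip_force: 0.0
time: 28.0
position: [0.4648, 0.324, 0.0505]
tool_rot: [0.854, 0.52, 0.001, 0.0]
ft_force: [-0.9, -1.3, 5.3]
grip_width: 0.0177
grip_force: 12.0
time: 28.62
position: [0.464, 0.3236, 0.171]
tool_rot: [0.854, 0.52, -0.0, -0.0]
ft_force: [0.1, -0.0, -0.3]
grip_width: 0.0174
grip_force: 12.0
t28.6 pos [0.464  0.3236 0.171 ] yaw 62.7 tilt fix [-0.02  0.03  0.  ] w 0.0174 F 12.0 [ 0.1 -0.  -0.3]
total tool d mm [-591.1  335.3    1.2] turn z 0.0 rows 1
```

```bash
for i in 1 2 3; do python3 -m pendant '[[[-0.0394,0.02235,0,0,0,0,0],[-0.0394,0.02235,0,0,0,0,0],[-0.0394,0.02235,0,0,0,0,0],[-0.0394,0.02235,0,0,0,0,0],[-0.0394,0.02235,0,0,0,0,0]]]' >/dev/null; done
python3 -m pendant '[[[0,0,0.03,0,0,0,0],[0,0,0.03,0,0,0,0],[0,0,0.02,0,0,0,0],[0,0,0,0,0,0,0],[0,0,0,0,0,0,0]]]' >/dev/null
python3 -m pendant '[[[0,0,0,0,0,0,0],[0,0,0,0,0,0,0],[0,0,0,0,0,0,0],[0,0,0,0,0,0,0],[0,0,0,0,0,0,0]]]' >/dev/null
python3 - <<'E'
from h import *
from rig import camera
plan(.4911,-.3554,.0445,62.7,1)
S=camera("scene")["img"][:,:,::-1]
cv2.imwrite("pics/s3.png",cv2.resize(S[30:180,110:270],None,fx=4,fy=4,interpolation=cv2.INTER_CUBIC))
E
```

```text
t31.8 pos [ 0.4915 -0.3551  0.09  ] yaw 62.7 tilt fix [ 0.  0. -0.] w 0.0173 F 12.0 [ 0.1 -0.1  0.5]
total tool d mm [-0.4 -0.2 45.5] turn z 0.0 rows 1
```

View pics/s3.png

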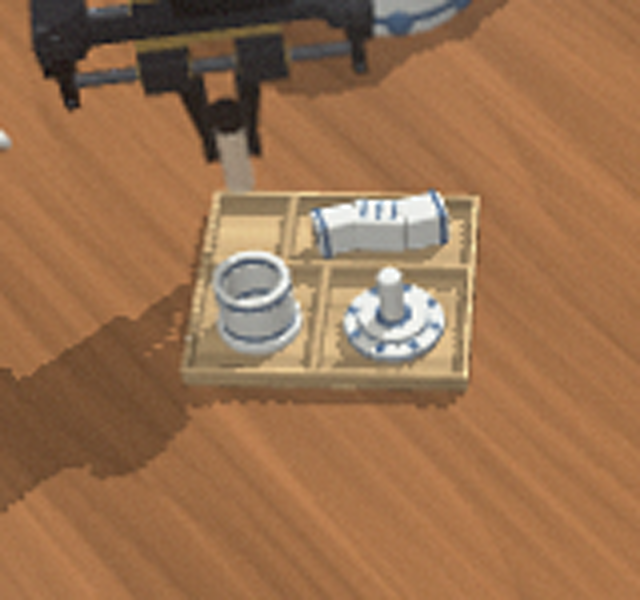

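The lid (393,320), neck (258,300) and spout (380,225) all sit properly, and the vial (235,150) hangs upright. I'll lower it.

```bash
python3 -m pendant '[[[-0.0004,0,0.025,0,0,0,0],[0,0,0.014,0,0,0,0],[0,0,0.004,0,0,0,0],[0,0,0.002,0,0,0,0],[0,0,0.0005,0,0,0,0]]]'
python3 -m pendant '[[[0,0,0,0,0,0,0],[0,0,0,0,0,0,0],[0,0,0,0,0,0,0],[0,0,0,0,0,0,0],[0,0,0,0,0,0,0]]]'
```

```text
time: 32.42
position: [0.4916, -0.3557, 0.0448]
tool_rot: [0.854, 0.52, 0.0, 0.0]
ft_force: [-0.5, 0.3, 0.4]
grip_width: 0.0175
grip_force: 12.0
time: 33.05
position: [0.4914, -0.3555, 0.0445]
tool_rot: [0.854, 0.52, 0.0, 0.0]
ft_force: [-0.7, -0.5, -0.2]
grip_width: 0.0175
grip_force: 12.0
```

Next I lower in small steps until it touches, release, and rise.

```bash
python3 -m pendant '[[[0,0,0.0005,0,0,0,0],[0,0,0.0003,0,0,0,0],[0,0,0,0,0,0,0],[0,0,0,0,0,0,0],[0,0,0,0,0,0,0]]]'
python3 -m pendant '[[[0,0,0,0,0,0,0.25],[0,0,0,0,0,0,0.35],[0,0,0,0,0,0,0.45],[0,0,0,0,0,0,0.45],[0,0,0,0,0,0,0.45]]]'
python3 -m pendant '[[[0,0,-0.02,0,0,0,0.45],[0,0,-0.03,0,0,0,0.45],[0,0,-0.04,0,0,0,0.45],[0,0,-0.05,0,0,0,0.45],[0,0,-0.03,0,0,0,0.45]]]'
python3 -m pendant '[[[-0.05,0,0,0,0,0,0.45],[-0.05,0,0,0,0,0,0.45],[-0.05,0,0,0,0,0,0.45],[0,0,0,0,0,0,0.45],[0,0,0,0,0,0,0.45]]]' >/dev/null
python3 - <<'E'
from h import *
from rig import camera
S=camera("scene")["img"][:,:,::-1]; snap("w6")
B=S[0:330,:420];A=cv2.resize(S[60:140,140:240],None,fx=4,fy=4,interpolation=cv2.INTER_CUBIC)
A=cv2.copyMakeBorder(A,0,10,0,0,cv2.BORDER_CONSTANT);cv2.imwrite("pics/f.png",np.hstack([B[:330],A[:330]])[:,:800])
E
```

```text
time: 33.67
position: [0.4915, -0.3556, 0.0445]
tool_rot: [0.854, 0.52, 0.0, 0.0]
ft_force: [-0.8, 1.1, 4.6]
grip_width: 0.0176
grip_force: 12.0
time: 34.3
position: [0.4913, -0.3554, 0.0435]
tool_rot: [0.854, 0.52, -0.0, -0.0]
ft_force: [-0.0, -0.8, 0.1]
grip_width: 0.0387
grip_force: 0.0
time: 34.92
position: [0.492, -0.3561, 0.2164]
tool_rot: [0.854, 0.52, 0.0, 0.002]
ft_force: [0.2, -0.4, -0.1]
grip_width: 0.0391
grip_force: 0.0
```

View pics/f.png

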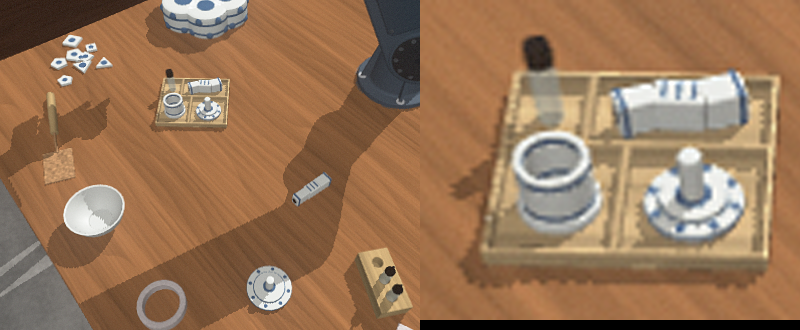

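All four parts sit in their compartments with the vial upright, and the look-alikes are still in their places, so I'm handing in.

```bash
python3 -c "
from rig import hand_in
print(hand_in())"
```

```text
the job is handed in; nothing more can be done
None
```

The job is handed in: the small lid, neck, bent spout and short vial were placed in that order, each standing or lying in its own compartment, with the large lid, straight spout and tall vials left in place, in about 36 s of robot time.

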